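Point out the specimen bottle and its tray place, then log it

ROBOT

A 6-joint arm with a two-finger parallel gripper is mounted at the origin on the work surface. World frame = base frame: x ahead of the robot, y to its left, z up, the work surface at z = 0. Lengths are in m, angles in rad, forces in N, time in s.
With the tool pointing down it reaches from about 0.25 to 0.8 m from the base axis. Payload 8.5 kg.
Tool frame: the origin (TCP) lies on the mounting face of the last link; the fingertips stand 173 mm ahead of it and the grasp point (between the pads) lies 155 mm ahead of it; x points along the fingers, z is the direction in which the jaws open and shut, and the axes are right-handed (so a half turn about x gives the same grasp; the last joint's range is limited). The gripper opens to 85 mm and grips with 20 to 120 N. Pads are 22 mm wide; open, the fingers measure 114 mm over their backs; the gripper's body (76 mm by 85 mm) begins 54 mm behind the grasp point. The pads swing forward as they close: fully open they stand 13 mm farther back than shut.
Start: joints at [1.229, 0.238, -0.013, 1.319, 0, 1.571], TCP at [0.176, 0.495, 0.405] pointing down, gripper open.
Joint ranges: [-2.66, 2.66], [-1.03, 1.9], [-1.14, 1.46], [-1.82, 2.27], [-1.45, 1.34], [-3.14, 3.14]. Speed limits (rad/s): [2.22, 2.22, 2.79, 3.14, 3.14, 3.14].

INTERFACE

Orientations are given as a unit quaternion [w, x, y, z].
In Python, from cell import sensors, read_camera, camera_params, bot gives the robot as it stands.
- The arm moves only by the shell command python3 -m crank 'ROWS' [FORCE]. ROWS is JSON, a list of rows, each a list of 3 entries, a list of its own where there are three numbers: the finger opening in m, from 0 to 0.0854, then the shift along the world's x, y, z in m, then the turn about the world's z in degrees. In form: [[gripper, [dx, dy, dz], twist], ...]. A call has 1 to 10 rows; each row shifts and turns the pose as measured when the row begins; what a row does not reach is not made up. A row lasts 1/12 s, in which the tool goes at most 41.7 mm and 7.16 degrees, less where a joint would pass 70% of its speed; a pose out of reach is approached as far as the arm can. A call is refused whole if a number of a shift passes 0.0417 or a number of a turn 7.16, either way. A call with a gripper value outside its range is refused whole. The fingers move at their own pace and stop on an object; FORCE is the grip in N (left out, the last holds). Time passes only in rows, so rows that do not move let the fingers close. It gives the time, the measured TCP pose, the force and the opening at its end, in the units of the state.
- sensors.state(): the state, without advancing time (a new reading comes with each control period).
- read_camera(name): name is "scene" or "top" or "wrist"; returns (picture, depth): 480x640x3 uint8, blue, green, red; 480x640 float32, m along the optical axis (not along the pixel's ray), 0 where there is no reading.
- camera_params(name): a dict with "fov_y" (degrees; the focal length in pixels is half the picture's height over the tangent of half this angle, whatever the lens; pixels are square), "cx", "cy" (the principal point, pixels), "rvec" (rotation vector, rad) and "tvec" (3), from world to camera coordinates, as OpenCV has them; the wrist camera has in their place "T_tool_cam" (4x4, takes a point from camera to tool coordinates, whose origin is the TCP and whose axes are the tool frame's). Camera axes: x right, y down, z forward; pixel columns grow to the right and rows downward; lengths in m; the calibration is good to about 2 mm. A picture is of the moment at which its call begins: read the wrist's pose just before it. camera_params takes no time and is no camera call.
- bot.close_job(): hands the job in, once; it reports no verdict.
The state is a dict: "time_s": time; "qpos": joint angles; "dq": joint speeds; "tau": joint torques, N m; "position": TCP position; "tool_rot": TCP orientation; "ft_force": force on the tool from outside, world axes, zero at the start; "torque": the same for the moment, N m; "width": opening from 0.0 (shut) to 1.0 (fully open).
Only numpy, scipy, OpenCV 4.12 (cv2) and the standard library are available. Lean on these libraries where they do the work, as an engineer would, in place of code of your own. Each camera call takes 0.05 s, during which the arm holds its last target.

TASK

Show the bench camera which bottle is to be sampled and where its culture dish will go: hold the fingertips about two to three centimetres straight above the middle of the square-bodied bottle's cap, without touching it, for two seconds, then in the same way above the middle of the one empty place of the dish tray for two seconds. Then record it by pressing the round button of the logging box fully down, let it come back up, and move clear. Do not point at the round bottles, touch no bottle, dish or tray, leave the other things where they are and the logging box's knob unturned.

Things in the scene. Friction and masses are not known exactly. Their poses are not given: they have to be found in the camera images.
- square_bottle_cap (a point): Centre of the top face of the square bottle's white cap, z up. The bottle is amber glass with a square body 62 x 62 mm and 76 mm high, flat shoulder, and a round white cap 42 mm across, 18 mm high; 100 mm tall overall, stands loose on the bench, and is the only square one of three amber bottles. The bottles' positions are exchanged from run to run.
- round_bottle_a_cap (a point): Centre of the top face of the cap of a round amber bottle: body 62 mm across and 51 mm high, the same white cap 42 mm across, 75 mm tall overall; loose. Not to be pointed at.
- round_bottle_b_cap (a point): The same point of the second round amber bottle, identical to the first. Not to be pointed at.
- tray: Dish tray, fixed aluminium plate 160 x 160 mm, 12 mm thick, with four round recesses 60 mm wide and 6 mm deep in a two by two pattern, 74 mm apart, three of them holding a culture dish. Origin at the centre of its underside, z up; x and y along the edges.
- free_place (a point): Centre of the one empty recess of the tray, at the height of the tray's top face (12 mm above the bench), z up. The recess shows a dark floor. Which recess is empty changes from run to run. The dishes beside it stand 8 mm above the tray's top face.
- dish_a: Closed culture dish, 57 mm across and 14 mm high, loose in a recess of the tray; origin at the centre of its underside.
- dish_b: Closed culture dish, 57 mm across and 14 mm high, loose in a recess of the tray; origin at the centre of its underside.
- dish_c: Closed culture dish, 57 mm across and 14 mm high, loose in a recess of the tray; origin at the centre of its underside.
- log_button_top (a point): Centre of the top face of the round white push button, 30 mm across, on the logging box; z up, moves down with the button. The logging box is a fixed grey box 100 x 170 mm, 40 mm high; the button stands on it in a black housing 45 mm to one side of the middle, with a small white knob 90 mm from the button on the same box.
- log_button (a joint): Travel of the button in m: 0 up, 0.006 fully down; it springs back. Fully down takes about 5 N, straight downward.
- dim_knob_end (a point): A point on the small white bar-grip knob (32 mm across) of the logging box, 14 mm from its axis, which is 90 mm from the button. It moves as the knob turns. Leave it alone.
- beaker: Open glass beaker 60 mm across, 70 mm high, loose on the bench; origin at the centre of its underside. Not part of the work.
- slide_box: Closed grey slide box 85 x 60 x 28 mm, loose; origin at the centre of its underside. Not part of the work.
- counter_unit: Small steel hand tally counter 60 x 45 x 30 mm with an 8 mm stud on top, loose; origin at the centre of its underside. Not part of the work.
- square_bottle: The square bottle itself; origin at the centre of its underside, z up, x and y along its sides, 100 mm below its cap point.
- round_bottle_a: A round bottle itself; origin at the centre of its underside, 75 mm below its cap point.
- round_bottle_b: A round bottle itself; origin at the centre of its underside, 75 mm below its cap point.
Mind the look-alikes: they are no part of the job. What is shaped like the slide_box but black or turquoise is not meant.

How it is judged:
By the outcome, as a careful person would: the job done as asked, in the order asked, and still so for the second after the job is handed in, with the robot touching nothing.
It also fails if it takes over 51 s, if anything falls off the work surface, if the arm or the gripper's body presses on something with over 40 N, if the wrist force passes 120 N, or if a joint passes its speed limit or range.

## Working session

There is one attempt and no reset: what is moved stays moved. The work goes in short steps, Python scripts to look and compute and a shell command to move; the robot and the scene stay as the last step left them, time stands still between calls to the robot, and variables do not carry over. Pictures are saved under pics/ and viewed, and the job is handed in when it is done.

```bash
mkdir -p pics; ls
python3 - <<'E'
from cell import sensors, read_camera, camera_params, bot
import cv2,numpy as np
for n in ("top","scene"):
    im,d=read_camera(n); cv2.imwrite(f"pics/{n}0.png",im); np.savez(f"{n}0.npz",im=im,d=d)
    print(n,camera_params(n))
print(sensors.state())
E
```

```text
pics
top {'fov_y': 57.08118124067592, 'cx': 317.25442556480823, 'cy': 238.42720807031432, 'rvec': array([ 2.12370506, -2.09970882,  0.19765833]), 'tvec': array([0.00425383, 0.60045752, 1.04231706])}
scene {'fov_y': 46.41390537732312, 'cx': 318.6594068091029, 'cy': 237.33056828836064, 'rvec': array([ 0.85295536,  2.63626033, -0.98258718]), 'tvec': array([ 0.50616658, -0.20884191,  1.4042513 ])}
{'time_s': 0.1, 'qpos': array([ 1.22904587e+00,  2.38732324e-01, -1.41778346e-02,  1.31924017e+00,
        2.87563608e-05,  1.57078503e+00]), 'dq': array([-0.00132766, -0.00078641,  0.0014063 ,  0.00098753,  0.001342  ,
       -0.00011183]), 'tau': array([ 8.85208974e-04, -5.39721394e+01,  3.46996737e+01,  1.34348532e-02,
        9.09575476e-06,  1.07127892e-05]), 'position': array([0.17588927, 0.49448857, 0.40413266]), 'tool_rot': array([ 0.57734118, -0.40796658,  0.57813517,  0.40743117]), 'ft_force': array([ 0.5162592 , -0.62293855, -0.12529177]), 'torque': array([-0.03251774, -0.00284127, -0.01644193]), 'width': 1.0016625613754553}
```

View pics/top0.png

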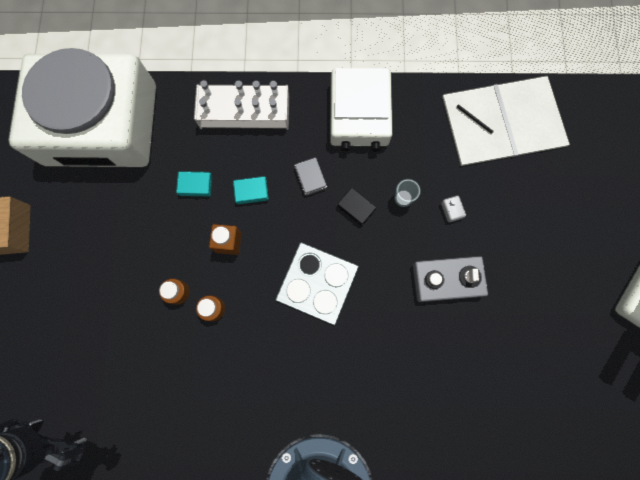

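View pics/scene0.png

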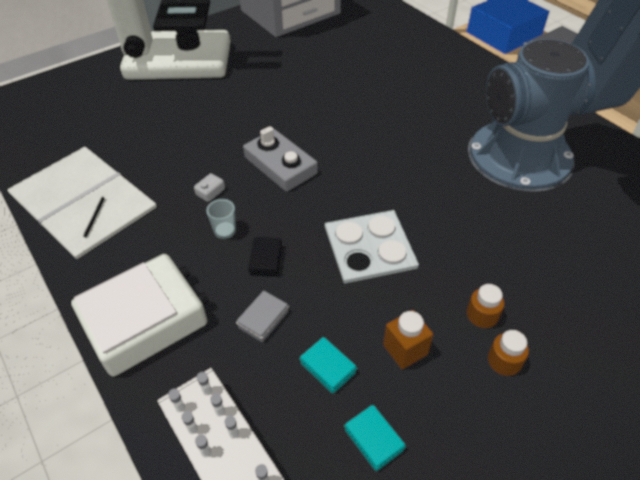

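Top picture: three amber bottles, with caps at about (220,235), (172,291) and (208,308). Only the first has a square body. The dark empty recess is at (310,264). The logging box has its round button at (436,280) and the bar knob at (471,276). I'll check these in enlarged crops.

```bash
cat > h.py <<'E'
import cv2,numpy as np
from cell import camera_params
def cam(n):
    p=camera_params(n); f=240/np.tan(np.radians(p['fov_y'])/2)
    R=cv2.Rodrigues(p['rvec'])[0]; return p,f,R
def ray_z(n,u,v,z):
    p,f,R=cam(n); d=R.T@np.array([(u-p['cx'])/f,(v-p['cy'])/f,1]); o=-R.T@p['tvec']
    return o+d*(z-o[2])/d[2]
def depth_pt(n,u,v,D):
    p,f,R=cam(n); d=D[int(round(v)),int(round(u))]
    return R.T@(np.array([(u-p['cx'])/f,(v-p['cy'])/f,1])*d-p['tvec'])
E
python3 - <<'E'
import cv2,numpy as np
im=np.load('top0.npz')['im']; s=np.load('scene0.npz')['im']
def crop(im,u,v,h=40,k=10): return cv2.resize(im[v-h//2:v+h//2,u-h//2:u+h//2],None,fx=k,fy=k,interpolation=cv2.INTER_CUBIC)
a=np.hstack([crop(im,220,240),crop(im,312,270)]); 
b=np.hstack([crop(im,436,280,28,10),crop(im,470,276,28,10)]); b=cv2.copyMakeBorder(b,0,0,0,240,cv2.BORDER_CONSTANT)
cv2.imwrite('pics/crop0.png',np.hstack([crop(im,220,240),crop(im,312,270)]))
cv2.imwrite('pics/crop1.png',crop(im,452,280,76,8))
cv2.imwrite('pics/crop2.png',crop(s,440,335,130,4))
E
```

```text
(no output)
```

View pics/crop0.png

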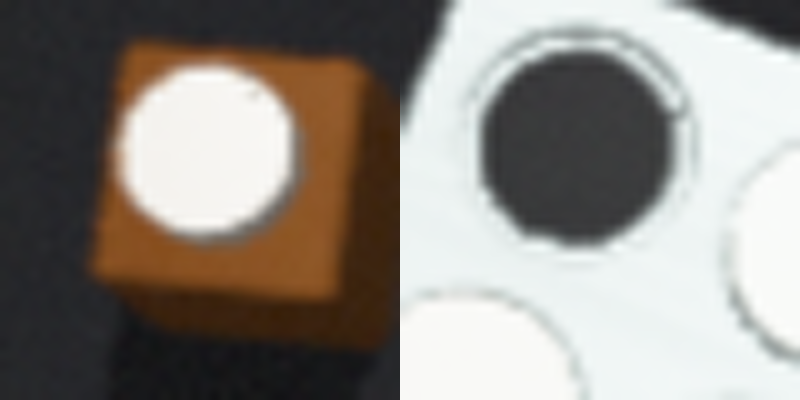

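View pics/crop1.png

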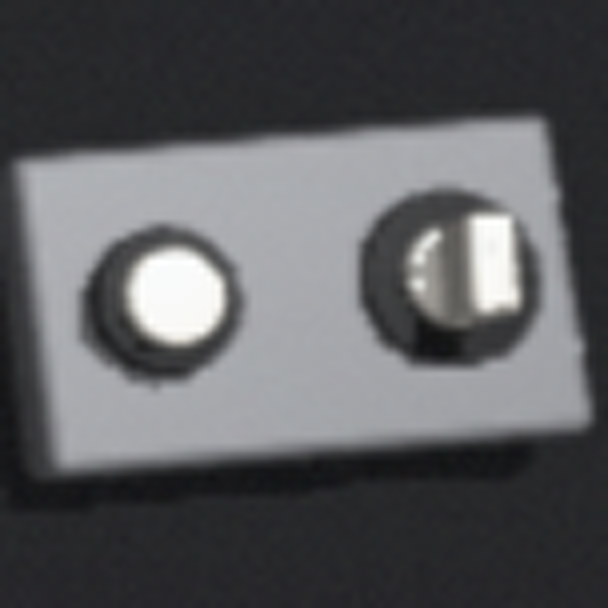

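View pics/crop2.png

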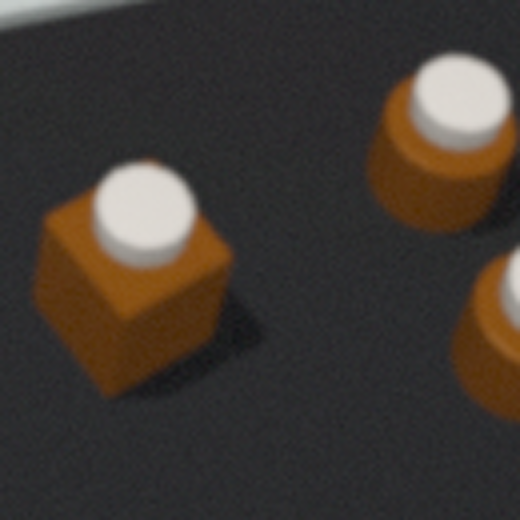

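The crop confirms it. The square body and shoulder are under the cap at (220.5,234.6), and the other two bottles have round bodies. The empty recess is at (309.7,263.9), the round button at (435.6,278.4), and the bar knob to its right at about (470,276).

Run:
```python
from h import *
D=np.load('top0.npz')['d']
np.set_printoptions(precision=4,suppress=True)
for nm,u,v,z in [('cap',220.55,234.65,.1),('free',309.65,263.85,.012),('button',435.6,278.4,.06),('knob',470,276,.06),('ra',172,291,.075),('rb',208,308,.075),('beaker',405,194,.07),('boxtop',452,292,.04),('bench',380,330,0),('trayLL',308,313,.012)]:
    print(nm,depth_pt('top',u,v,D),ray_z('top',u,v,z))
# scene cross-check: project
S=np.load('scene0.npz'); Ds=S['d']
for nm,u,v,z in [('cap',411,321,.1),('free',358,261,.012),('button',291,157,.06)]:
    print(nm,'scene',depth_pt('scene',u,v,Ds),ray_z('scene',u,v,z))
from scipy.spatial.transform import Rotation as Ro
from cell import sensors
s=sensors.state(); q=s['tool_rot']; print(Ro.from_quat(q[[1,2,3,0]]).as_matrix())
```

```text
cap [0.5988 0.2438 0.1017] [0.5992 0.2442 0.1   ]
free [0.544  0.0307 0.0044] [0.5429 0.0305 0.012 ]
button [ 0.5034 -0.279   0.0623] [ 0.5036 -0.2796  0.06  ]
knob [ 0.51   -0.3624  0.0638] [ 0.5104 -0.3637  0.06  ]
ra [0.4645 0.3605 0.0731] [0.4643 0.3598 0.075 ]
rb [0.4248 0.27   0.0759] [0.4248 0.2702 0.075 ]
beaker [ 0.7348 -0.2212  0.0053] [ 0.7148 -0.2087  0.07  ]
boxtop [ 0.4724 -0.3231  0.0423] [ 0.4726 -0.3238  0.04  ]
bench [ 0.378  -0.1497 -0.001 ] [ 0.3781 -0.1496  0.    ]
trayLL [0.4179 0.0327 0.0103] [0.4178 0.0327 0.012 ]
cap scene [0.5983 0.2451 0.0971] [0.5998 0.2463 0.1   ]
free scene [0.5421 0.0306 0.0042] [0.5461 0.0352 0.012 ]
button scene [ 0.5064 -0.2727  0.0613] [ 0.5056 -0.2739  0.06  ]
[[-0.0005 -0.9422  0.3351]
 [-0.0013  0.3351  0.9422]
 [-1.      0.     -0.0014]]
```

```bash
python3 -m crank '[[0,[0.03,0,0],0],[0,[0.035,0,0],0],[0,[0.035,0,0],0],[0,[0.035,0,0],0],[0,[0.035,0,0],0],[0,[0.035,0,0],0],[0,[0.035,0,0],0],[0,[0.035,0,0],0],[0,[0.035,-0.01,0],0],[0,[0.03,-0.02,0],0]]' 20
```

```text
time_s: 0.93
position: [0.5244, 0.4642, 0.3998]
tool_rot: [0.572, -0.411, 0.578, 0.411]
ft_force: [-0.4, 0.3, -0.1]
width: 0.001
```

```bash
python3 -m crank '[[0,[0.015,-0.035,0],0],[0,[0.015,-0.035,0],0],[0,[0.015,-0.035,0],0],[0,[0.01,-0.035,0],0],[0,[0.01,-0.03,0],0],[0,[0,-0.02,0],0],[0,[0,0,0],0],[0,[0,0,0],0]]'
python3 - <<'E'
from h import *
from cell import sensors,read_camera
from scipy.spatial.transform import Rotation as Ro
s=sensors.state(); im,d=read_camera('wrist'); p=camera_params('wrist')
np.savez('w1.npz',im=im,d=d,pos=s['position'],q=s['tool_rot']); cv2.imwrite('pics/w1.png',im); print(p,s['position'])
im,d=read_camera('top'); cv2.imwrite('pics/top1.png',im)
E
```

```text
time_s: 1.6
position: [0.5991, 0.2607, 0.3906]
tool_rot: [0.57, -0.409, 0.583, 0.409]
ft_force: [-0.4, -0.7, -0.1]
width: 0.001
{'fov_y': 63.06131091768259, 'cx': 319.5007473917147, 'cy': 237.42209875251925, 'T_tool_cam': array([[-2.47907415e-04, -2.93368143e-01,  9.55999514e-01,
         2.96483205e-02],
       [ 1.02683386e-03, -9.55999114e-01, -2.93367754e-01,
         7.36749757e-02],
       [ 9.99999442e-01,  9.08924629e-04,  5.38239611e-04,
        -4.65712738e-04],
       [ 0.00000000e+00,  0.00000000e+00,  0.00000000e+00,
         1.00000000e+00]])} [0.59907661 0.26072939 0.3906018 ]
```

View pics/w1.png

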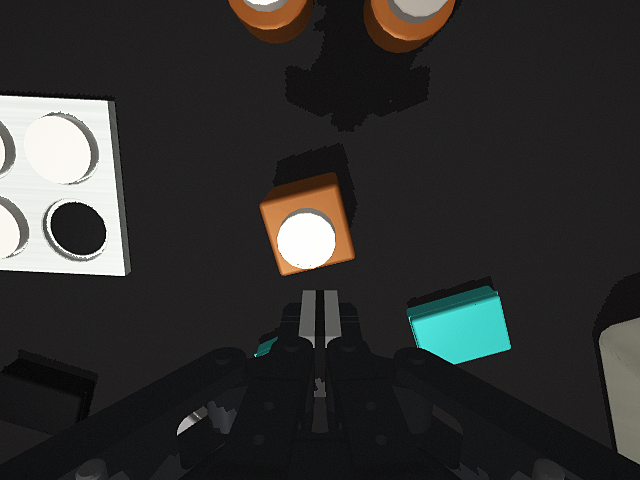

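The wrist view shows the square bottle's cap centred at (306,239), the empty recess at about (76,229), and the shut fingertips at (320,292).

```bash
cat >> h.py <<'E'
from scipy.spatial.transform import Rotation as Ro
def wrist_z(pos,q,u,v,z,d=None):
    p=camera_params('wrist'); f=240/np.tan(np.radians(p['fov_y'])/2)
    R=Ro.from_quat(np.array(q)[[1,2,3,0]]).as_matrix(); T=p['T_tool_cam']
    r=R@T[:3,:3]@np.array([(u-p['cx'])/f,(v-p['cy'])/f,1]); o=pos+R@T[:3,3]
    return (o+r*(z-o[2])/r[2]) if d is None else o+r*d[int(v),int(u)]
def tip(s):
    R=Ro.from_quat(np.array(s['tool_rot'])[[1,2,3,0]]).as_matrix()
    return s['position']+.173*R[:,0], R[:,0]
E
python3 - <<'E'
from h import *
from cell import sensors
np.set_printoptions(precision=4,suppress=True)
w=np.load('w1.npz')
for n,u,v,z in [('cap',306,239,.1),('free',76,228.5,.012)]: print(n,wrist_z(w['pos'],w['q'],u,v,z),wrist_z(w['pos'],w['q'],u,v,z,w['d']))
print(wrist_z(w['pos'],w['q'],320,294,.1,w['d']))
s=sensors.state();print(s['position'],tip(s))
E
```

```text
cap [0.5988 0.2457 0.1   ] [0.5985 0.2459 0.1012]
free [0.5426 0.0326 0.012 ] [0.5428 0.0299 0.0083]
[0.587  0.2621 0.2268]
[0.5988 0.262  0.3907] (array([0.5963, 0.2601, 0.2177]), array([-0.0144, -0.0114, -0.9998]))
```

```bash
python3 -m crank '[[0,[0.002,-0.008,-0.01],0],[0,[0,-0.007,-0.02],0],[0,[0,0,-0.025],0],[0,[0,0,-0.02],0],[0,[0,0,0],0],[0,[0,0,0],0]]'
cat > st.py <<'E'
from h import *
from cell import sensors
np.set_printoptions(precision=4,suppress=True)
s=sensors.state();print(s['time_s'],s['position'],*tip(s),s['ft_force'])
E
python3 st.py
```

```text
time_s: 2.2
position: [0.5991, 0.2554, 0.314]
tool_rot: [0.569, -0.413, 0.579, 0.413]
ft_force: [0.2, -0.6, 0.4]
width: 0.002
2.2 [0.5991 0.2554 0.314 ] [0.5971 0.2539 0.141 ] [-0.0116 -0.0086 -0.9999] [ 0.209  -0.6058  0.3871]
```

```bash
python3 -m crank '[[0,[0.002,-0.01,-0.01],0],[0,[0,-0.003,-0.008],0],[0,[0,0,0],0],[0,[0,0,0],0],[0,[0,0,0],0]]';python3 st.py;  python3 -m crank '[[0,[0,0,0],0],[0,[0,0,0],0],[0,[0,0,0],0]]';python3 st.py
```

```text
time_s: 2.62
position: [0.6017, 0.2437, 0.2975]
tool_rot: [0.57, -0.414, 0.577, 0.413]
ft_force: [-0.7, -0.1, -0.7]
width: -0.003
2.6167 [0.6017 0.2437 0.2975] [0.6003 0.2425 0.1245] [-0.0082 -0.007  -0.9999] [-0.6862 -0.0515 -0.742 ]
time_s: 2.87
position: [0.6022, 0.2437, 0.2991]
tool_rot: [0.571, -0.414, 0.577, 0.413]
ft_force: [0.1, -0.4, 0.0]
width: 0.001
2.8667 [0.6022 0.2437 0.2991] [0.6011 0.2427 0.1261] [-0.006  -0.0061 -1.    ] [ 0.1403 -0.4434  0.011 ]
```

```bash
python3 -m crank '[[0,[-0.002,0.002,-0.001],0],[0,[0,0,0],0],[0,[0,0,0],0]]';python3 st.py
python3 - <<'E'
from h import *
from cell import sensors,read_camera
for n in('scene','wrist'):
    im,d=read_camera(n); print(cv2.imwrite(f'pics/{n}2.png',im if n=='wrist' else cv2.resize(im[180:400,300:560],None,fx=3,fy=2.7)))
E
```

```text
time_s: 3.12
position: [0.6001, 0.246, 0.2987]
tool_rot: [0.571, -0.414, 0.576, 0.413]
ft_force: [-0.2, -1.1, -0.9]
width: -0.0
3.1167 [0.6001 0.246  0.2987] [0.5993 0.245  0.1257] [-0.005  -0.0056 -1.    ] [-0.2302 -1.103  -0.882 ]
True
True
```

View pics/wrist2.png

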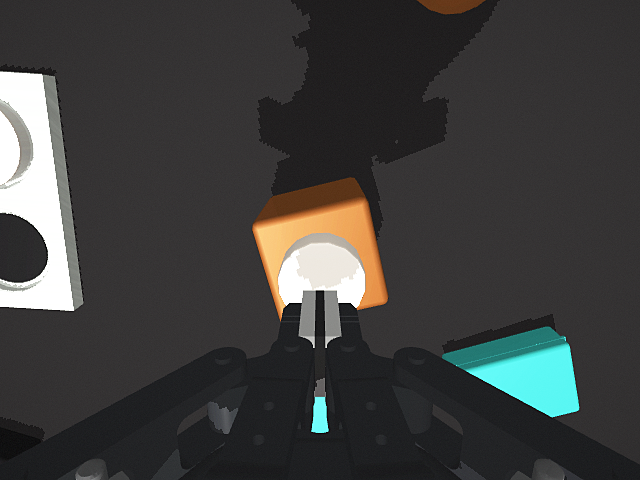

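View pics/scene2.png

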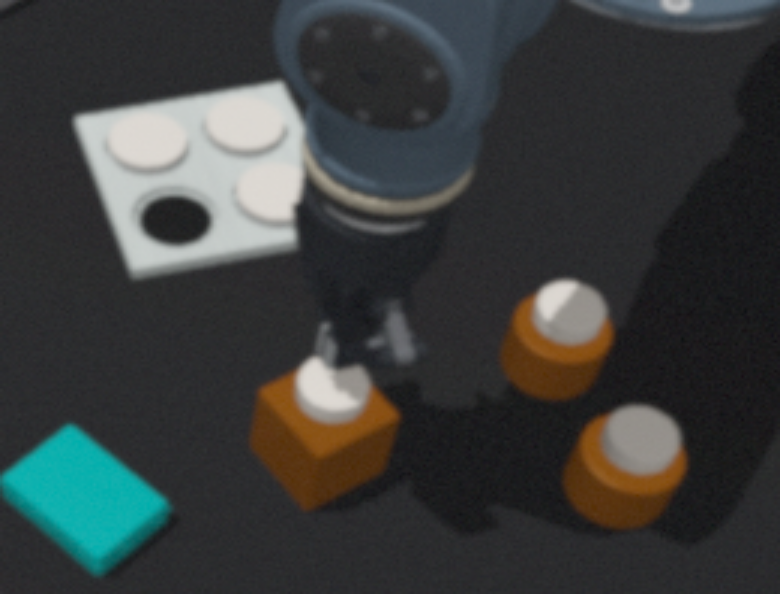

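The wrist view shows the shut fingertips at (320,292) in line with the square bottle's cap, centred near (322,276). The scene view shows the tips above that cap with a gap. Now holding.

```bash
Z='x'; python3 -m crank '[[0,[0,0,0],0],[0,[0,0,0],0],[0,[0,0,0],0],[0,[0,0,0],0],[0,[0,0,0],0],[0,[0,0,0],0],[0,[0,0,0],0],[0,[0,0,0],0],[0,[0,0,0],0],[0,[0,0,0],0]]'; python3 st.py
```

```text
time_s: 4.05
position: [0.6001, 0.2459, 0.2984]
tool_rot: [0.571, -0.414, 0.576, 0.413]
ft_force: [0.0, -1.0, 0.2]
width: 0.0
4.05 [0.6001 0.2459 0.2984] [0.5992 0.2449 0.1254] [-0.0055 -0.0058 -1.    ] [ 0.0414 -0.984   0.1716]
```

No drift. Holding for two more calls.

```bash
python3 -m crank '[[0,[0,0,0],0],[0,[0,0,0],0],[0,[0,0,0],0],[0,[0,0,0],0],[0,[0,0,0],0],[0,[0,0,0],0],[0,[0,0,0],0],[0,[0,0,0],0],[0,[0,0,0],0],[0,[0,0,0],0]]'; python3 -m crank '[[0,[0,0,0],0],[0,[0,0,0],0],[0,[0,0,0],0],[0,[0,0,0],0],[0,[0,0,0],0],[0,[0,0,0],0],[0,[0,0,0],0],[0,[0,0,0],0],[0,[0,0,0],0],[0,[0,0,0],0]]'; python3 st.py
```

```text
time_s: 4.88
position: [0.6002, 0.2459, 0.2984]
tool_rot: [0.571, -0.414, 0.576, 0.413]
ft_force: [0.4, 0.6, 0.7]
width: 0.0
time_s: 5.72
position: [0.6001, 0.246, 0.2984]
tool_rot: [0.571, -0.414, 0.576, 0.413]
ft_force: [0.6, 0.4, 0.1]
width: 0.001
5.7167 [0.6001 0.246  0.2984] [0.5992 0.245  0.1254] [-0.0054 -0.0058 -1.    ] [0.594  0.4376 0.0501]
```

```bash
python3 -m crank '[[0,[0,0,0.02],0],[0,[0,-0.015,0.02],0],[0,[-0.008,-0.03,0],0],[0,[-0.01,-0.035,0],0],[0,[-0.01,-0.035,0],0],[0,[-0.01,-0.035,0],0],[0,[-0.01,-0.035,0],0],[0,[-0.008,-0.025,0],0],[0,[0,0,0],0],[0,[0,0,0],0]]'; python3 st.py
python3 - <<'E'
from h import *
from cell import sensors,read_camera
s=sensors.state(); im,d=read_camera('wrist')
np.savez('w3.npz',im=im,d=d,pos=s['position'],q=s['tool_rot']); cv2.imwrite('pics/w3.png',im)
E
```

```text
time_s: 6.55
position: [0.5401, 0.0295, 0.3395]
tool_rot: [0.571, -0.415, 0.575, 0.413]
ft_force: [0.3, 0.3, -0.2]
width: 0.002
6.55 [0.5401 0.0295 0.3395] [0.5395 0.0284 0.1665] [-0.0037 -0.0062 -1.    ] [ 0.2845  0.307  -0.2455]
```

View pics/w3.png

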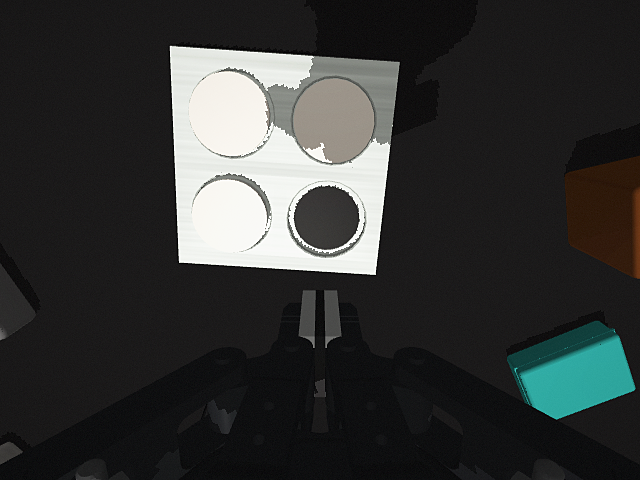

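The empty recess's rim is centred at about (327,218), with dishes in the other three places.

```bash
python3 - <<'E'
from h import *
np.set_printoptions(precision=4,suppress=True)
w=np.load('w3.npz')
print(wrist_z(w['pos'],w['q'],327,218.5,.012))
c=[wrist_z(w['pos'],w['q'],u,v,.012) for u,v in [(170,46),(399,62),(376,274),(179,263)]]
print(np.array(c), np.linalg.norm(c[0]-c[1]))
cen=sum(c)/4; print('from corners', cen+ (37/80)*(c[2]-cen))
E
python3 -m crank '[[0,[0.002,0.002,-0.02],0],[0,[0,0.001,-0.03],0],[0,[0,0,-0.03],0],[0,[0,0,-0.03],0],[0,[0,0,-0.01],0],[0,[0,0,0],0],[0,[0,0,0],0]]';python3 st.py
```

```text
[0.5427 0.032  0.012 ]
[[ 0.3914 -0.0338  0.012 ]
 [ 0.451   0.1145  0.012 ]
 [ 0.5997  0.0558  0.012 ]
 [ 0.5409 -0.094   0.012 ]] 0.1597822600129413
from corners [0.5439 0.0315 0.012 ]
time_s: 7.18
position: [0.5451, 0.0393, 0.2165]
tool_rot: [0.571, -0.419, 0.571, 0.415]
ft_force: [0.4, -0.6, -0.2]
width: 0.002
7.1833 [0.5451 0.0393 0.2165] [0.5457 0.0385 0.0435] [ 0.0034 -0.0046 -1.    ] [ 0.4036 -0.5534 -0.1575]
```

```bash
python3 -m crank '[[0,[-0.003,-0.007,-0.004],0],[0,[0,0,-0.003],0],[0,[0,0,0],0],[0,[0,0,0],0],[0,[0,0,0],0]]';python3 st.py
```

```text
time_s: 7.6
position: [0.5438, 0.0331, 0.2123]
tool_rot: [0.573, -0.42, 0.569, 0.414]
ft_force: [0.5, 0.2, 0.9]
width: 0.001
7.6 [0.5438 0.0331 0.2123] [0.5453 0.0324 0.0393] [ 0.0088 -0.0041 -1.    ] [0.5184 0.1513 0.9353]
```

```bash
python3 -m crank '[[0,[-0.002,-0.001,-0.002],0],[0,[0,0,0],0],[0,[0,0,0],0],[0,[0,0,0],0]]';python3 st.py;  python3 - <<'E'
from h import *
from cell import sensors,read_camera
im,d=read_camera('scene'); cv2.imwrite('pics/scene4.png',cv2.resize(im[150:350,260:520],None,fx=3,fy=3))
im,d=read_camera('wrist'); cv2.imwrite('pics/w4.png',im)
E
```

```text
time_s: 7.93
position: [0.5421, 0.0318, 0.2115]
tool_rot: [0.574, -0.42, 0.569, 0.413]
ft_force: [-0.5, 0.4, -0.2]
width: -0.005
7.9333 [0.5421 0.0318 0.2115] [0.5441 0.0311 0.0385] [ 0.0115 -0.004  -0.9999] [-0.5373  0.4041 -0.2316]
```

View pics/scene4.png

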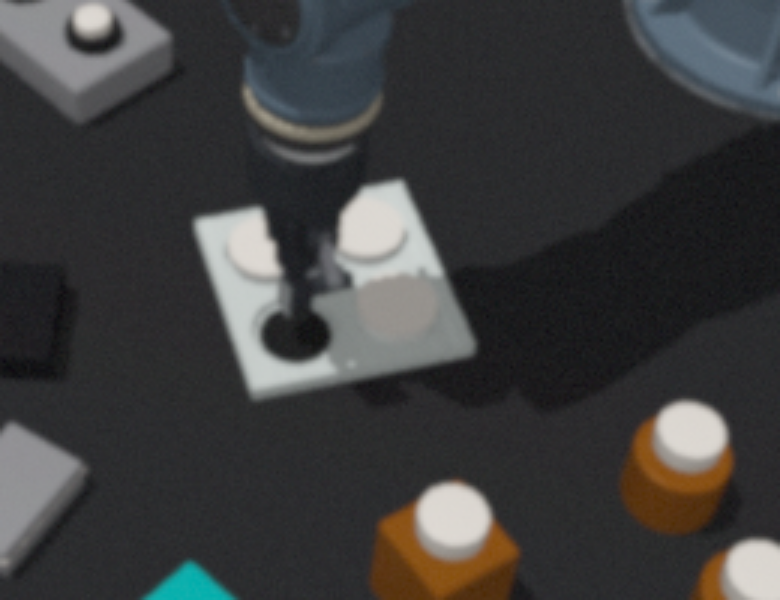

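View pics/w4.png

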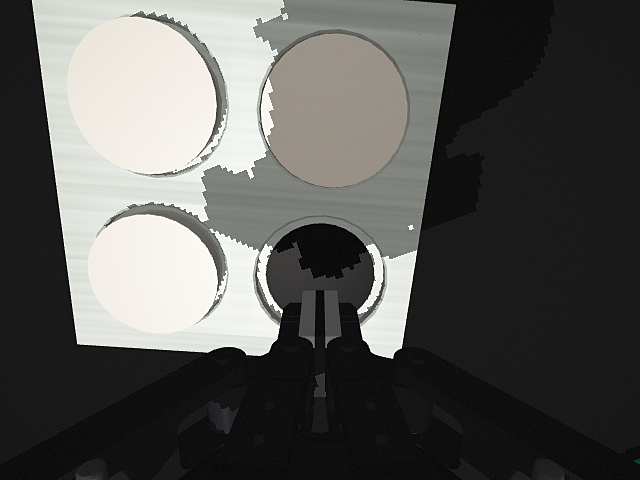

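The tips are above the middle of the dark recess: its rim is centred at about (320,278) and the tips are at (320,292). The gap is about 26 mm. Holding.

```bash
python3 -m crank '[[0,[0,0,0],0],[0,[0,0,0],0],[0,[0,0,0],0],[0,[0,0,0],0],[0,[0,0,0],0],[0,[0,0,0],0],[0,[0,0,0],0],[0,[0,0,0],0],[0,[0,0,0],0],[0,[0,0,0],0]]';python3 -m crank '[[0,[0,0,0],0],[0,[0,0,0],0],[0,[0,0,0],0],[0,[0,0,0],0],[0,[0,0,0],0],[0,[0,0,0],0],[0,[0,0,0],0],[0,[0,0,0],0],[0,[0,0,0],0],[0,[0,0,0],0]]'; python3 -m crank '[[0,[0,0,0],0],[0,[0,0,0],0],[0,[0,0,0],0],[0,[0,0,0],0],[0,[0,0,0],0],[0,[0,0,0],0],[0,[0,0,0],0],[0,[0,0,0],0]]'; python3 st.py
```

```text
time_s: 8.87
position: [0.5422, 0.0319, 0.2114]
tool_rot: [0.573, -0.42, 0.569, 0.414]
ft_force: [-0.5, -0.2, 1.0]
width: -0.002
time_s: 9.7
position: [0.5422, 0.0319, 0.2114]
tool_rot: [0.573, -0.42, 0.569, 0.414]
ft_force: [0.6, -0.4, -0.2]
width: 0.0
time_s: 10.37
position: [0.5422, 0.0319, 0.2114]
tool_rot: [0.573, -0.42, 0.569, 0.414]
ft_force: [0.3, -1.1, -0.3]
width: -0.001
10.3667 [0.5422 0.0319 0.2114] [0.5442 0.0312 0.0384] [ 0.0113 -0.0039 -0.9999] [ 0.3276 -1.0823 -0.2538]
```

```bash
python3 -m crank '[[0,[0,0,0.03],0],[0,[0,0,0.035],0],[0,[0,-0.01,0.035],0],[0,[-0.003,-0.03,0.02],0],[0,[-0.005,-0.035,0],0],[0,[-0.005,-0.035,0],0],[0,[-0.005,-0.035,0],0],[0,[-0.005,-0.035,0],0],[0,[-0.005,-0.035,0],0],[0,[-0.005,-0.035,0],0]]'; python3 -m crank '[[0,[-0.005,-0.03,0],0],[0,[0,-0.01,0],0],[0,[0,0,0],0],[0,[0,0,0],0]]'; python3 st.py
python3 - <<'E'
from h import *
from cell import sensors,read_camera
s=sensors.state(); im,d=read_camera('wrist')
np.savez('w5.npz',im=im,d=d,pos=s['position'],q=s['tool_rot']); cv2.imwrite('pics/w5.png',im)
E
```

```text
time_s: 11.2
position: [0.5065, -0.2218, 0.3383]
tool_rot: [0.571, -0.425, 0.566, 0.416]
ft_force: [1.0, 0.6, 0.1]
width: 0.002
time_s: 11.53
position: [0.4994, -0.2698, 0.3381]
tool_rot: [0.573, -0.423, 0.568, 0.413]
ft_force: [-0.6, -0.1, 0.6]
width: -0.005
11.5333 [ 0.4994 -0.2698  0.3381] [ 0.5018 -0.2709  0.1652] [ 0.0141 -0.0066 -0.9999] [-0.6319 -0.0657  0.5589]
```

View pics/w5.png

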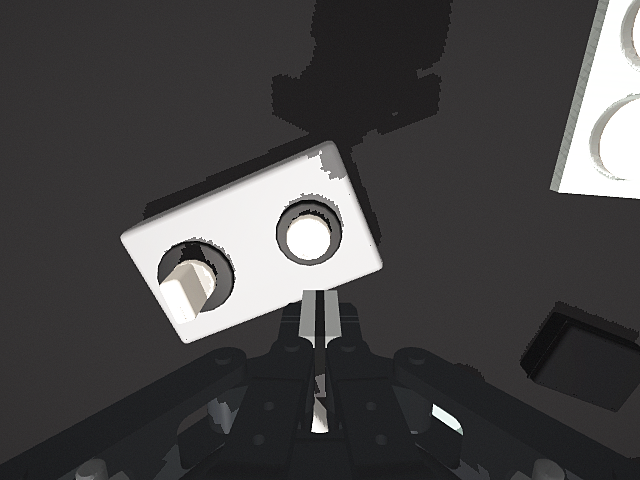

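The button top is centred at about (309,238). The bar knob is separate, at (190,287).

Run:
```python
from h import *
np.set_printoptions(precision=4,suppress=True)
w=np.load('w5.npz')
for n,u,v,z in [('btn',309,238,.06),('knobtop',180,300,.08),('box',260,250,.04)]: print(n,wrist_z(w['pos'],w['q'],u,v,z),wrist_z(w['pos'],w['q'],u,v,z,w['d']))
```

```text
btn [ 0.504  -0.2795  0.06  ] [ 0.5028 -0.279   0.0639]
knobtop [ 0.5131 -0.3693  0.08  ] [ 0.5113 -0.3668  0.0847]
box [ 0.5081 -0.3188  0.04  ] [ 0.508  -0.3187  0.0404]
```

```bash
python3 -m crank '[[0,[0.001,-0.006,-0.02],0],[0,[0,-0.002,-0.025],0],[0,[0,0,-0.02],0],[0,[0,0,0],0],[0,[0,0,0],0],[0,[0,0,0],0]]';python3 st.py
```

```text
time_s: 12.08
position: [0.5029, -0.2689, 0.2734]
tool_rot: [0.571, -0.426, 0.564, 0.416]
ft_force: [0.2, -0.8, 0.1]
width: -0.003
12.0833 [ 0.5029 -0.2689  0.2734] [ 0.5057 -0.2699  0.1004] [ 0.0164 -0.0057 -0.9998] [ 0.2392 -0.8163  0.1419]
```

```bash
python3 -m crank '[[0,[-0.002,-0.009,-0.01],0],[0,[0,0,-0.01],0],[0,[0,0,0],0],[0,[0,0,0],0],[0,[0,0,0],0]]';python3 st.py
```

```text
time_s: 12.5
position: [0.5022, -0.278, 0.255]
tool_rot: [0.572, -0.428, 0.563, 0.415]
ft_force: [-0.7, 0.1, -0.6]
width: 0.001
12.5 [ 0.5022 -0.278   0.255 ] [ 0.5058 -0.2794  0.0821] [ 0.021  -0.008  -0.9997] [-0.6996  0.0832 -0.646 ]
```

```bash
python3 -m crank '[[0,[-0.003,0,-0.006],0],[0,[0,0,-0.006],0],[0,[0,0,0],0],[0,[0,0,0],0]]';python3 st.py
```

```text
time_s: 12.83
position: [0.4988, -0.2783, 0.2424]
tool_rot: [0.572, -0.429, 0.563, 0.415]
ft_force: [0.8, 0.4, 0.1]
width: -0.002
12.8333 [ 0.4988 -0.2783  0.2424] [ 0.5026 -0.2798  0.0695] [ 0.0219 -0.0085 -0.9997] [0.846 0.397 0.06 ]
```

```bash
python3 -m crank '[[0,[0,0,-0.004],0],[0,[0,0,-0.004],0],[0,[0,0,-0.001],0]]';python3 st.py
```

```text
time_s: 13.08
position: [0.499, -0.2785, 0.2331]
tool_rot: [0.572, -0.429, 0.563, 0.414]
ft_force: [-0.6, 0.2, 2.2]
width: -0.001
13.0833 [ 0.499  -0.2785  0.2331] [ 0.5029 -0.28    0.0602] [ 0.0228 -0.009  -0.9997] [-0.6221  0.2362  2.1809]
```

Contact shows as 2.2 N. Pressing on.

```bash
python3 -m crank '[[0,[0,0,-0.003],0],[0,[0,0,-0.002],0]]';python3 st.py;python3 -m crank '[[0,[0,0,-0.002],0],[0,[0,0,-0.002],0]]';python3 st.py
```

```text
time_s: 13.25
position: [0.499, -0.2785, 0.2289]
tool_rot: [0.572, -0.429, 0.563, 0.414]
ft_force: [-9.4, 5.1, 33.1]
width: -0.003
13.25 [ 0.499  -0.2785  0.2289] [ 0.5031 -0.2801  0.056 ] [ 0.0235 -0.0096 -0.9997] [-9.3538  5.1213 33.0785]
time_s: 13.42
position: [0.4986, -0.2782, 0.229]
tool_rot: [0.573, -0.43, 0.563, 0.413]
ft_force: [-8.9, 4.8, 27.0]
width: 0.001
13.4167 [ 0.4986 -0.2782  0.229 ] [ 0.5031 -0.2801  0.0561] [ 0.0258 -0.0109 -0.9996] [-8.9226  4.8479 26.9909]
```

It has bottomed out: the tip stays at z 0.056 with about 30 N, well over the 5 N needed. Now backing straight up.

```bash
python3 -m crank '[[0,[0,0,0.006],0],[0,[0,0,0.01],0],[0,[0,0,0.02],0],[0,[0,0,0.03],0],[0,[0,0,0.03],0],[0,[0,0,0.03],0],[0,[-0.02,0.02,0.02],0],[0,[-0.03,0.02,0],0],[0,[-0.03,0.02,0],0],[0,[0,0,0],0]]';python3 -m crank '[[0,[-0.03,0.02,0],0],[0,[-0.03,0.02,0],0],[0,[0,0,0],0],[0,[0,0,0],0]]'; python3 st.py
python3 - <<'E'
from h import *
from cell import read_camera
np.set_printoptions(precision=4,suppress=True)
im,d=read_camera('top'); cv2.imwrite('pics/top6.png',im)
print('button',depth_pt('top',435.6,278.4,d))
a=np.load('top0.npz')['im']
x=cv2.absdiff(a,im).max(2); cv2.imwrite('pics/diff6.png',x)
cv2.imwrite('pics/cmp6.png',np.vstack([cv2.resize(z[170:330,150:500],None,fx=1.8,fy=1.8) for z in (a,im)]))
E
```

```text
time_s: 14.25
position: [0.4159, -0.2162, 0.3826]
tool_rot: [0.573, -0.43, 0.562, 0.413]
ft_force: [1.0, -0.9, 0.2]
width: 0.002
time_s: 14.58
position: [0.3526, -0.1741, 0.3828]
tool_rot: [0.573, -0.43, 0.562, 0.413]
ft_force: [0.5, -1.2, -0.8]
width: 0.003
14.5833 [ 0.3526 -0.1741  0.3828] [ 0.3573 -0.176   0.2099] [ 0.027  -0.011  -0.9996] [ 0.4738 -1.2    -0.762 ]
button [ 0.5036 -0.2795  0.0602]
```

View pics/cmp6.png

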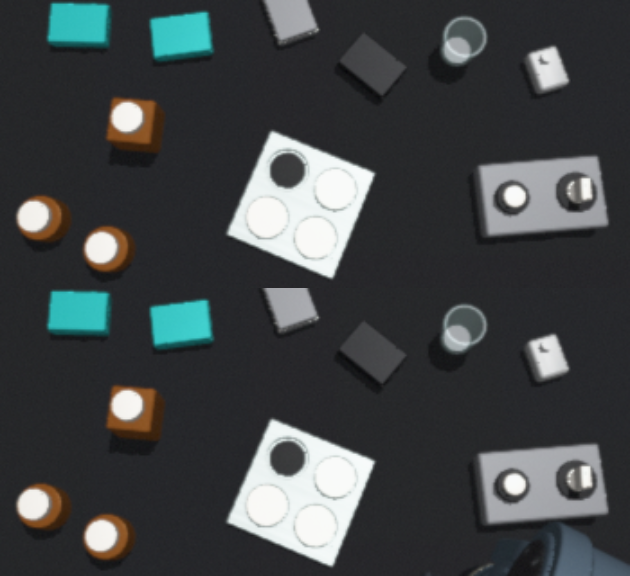

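View pics/diff6.png

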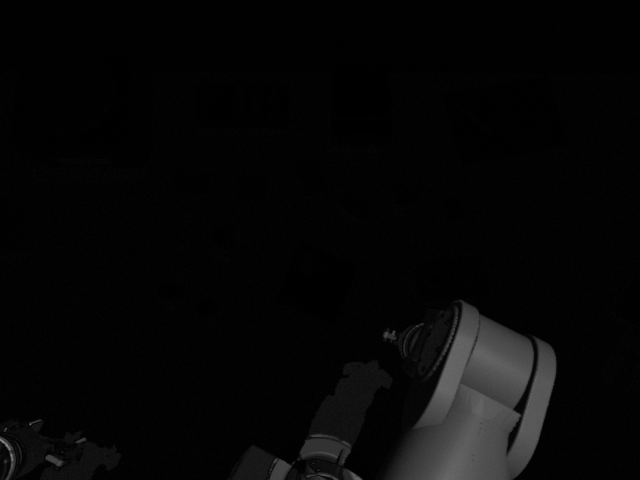

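The picture difference shows that nothing moved except the arm. The button's depth reads 2 mm lower than at the start, so I'm checking whether that's noise.

```bash
python3 - <<'E'
from h import *
from cell import read_camera
a=np.load('top0.npz')['d']
for k in range(2):
    im,b=read_camera('top')
    for n,(u,v) in dict(button=(436,278),box=(452,290)).items():
        A=a[v-3:v+4,u-3:u+4];B=b[v-3:v+4,u-3:u+4]; print(n,A.mean(),B.mean(),A.std(),B.std())
E
python3 st.py
```

```text
button 1.0780427 1.0787317 0.0021277429 0.0020956043
box 1.0936716 1.0936943 0.0022147156 0.0021501493
button 1.0780427 1.0779179 0.0021277429 0.0021614805
box 1.0936716 1.0936408 0.0022147156 0.0021146126
14.7333 [ 0.3538 -0.1748  0.3826] [ 0.3584 -0.1767  0.2097] [ 0.0266 -0.0108 -0.9996] [ 0.7943 -0.0156 -0.4574]
```

It was noise: averaged over a patch, the button is back at its starting height. Handing in.

```bash
python3 -c "
from cell import bot
print(bot.close_job())"
```

```text
the job is handed in; nothing more can be done
None
```

I finished the job in the order asked and handed it in at about 14.7 s of the 51 s allowed; no verdict was reported.

- **Square bottle:** I held the shut fingertips about 25 mm above the middle of its cap for about 2.6 s.
- **Empty tray place:** I held them about 26 mm above its middle for about 2.4 s.
- **Logging button:** I pressed it until it stopped. The force rose to about 33 N with the fingertip no longer going down. I then lifted off and moved clear.

**Last checks:**
- The before and after pictures from the top camera show no change except the arm. The bottles, dishes, tray, knob and loose things are where they were.
- The button is back at its starting height. One single-pixel depth reading put it 2 mm low, but averages over a patch matched the start to within 0.7 mm, so that was noise.
- The wrist force is near zero, so the robot is touching nothing.
- The tool ended about 1.6° off vertical. I allowed for the tilt when working out the fingertip positions.

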